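# Find the tassel head's cord socket and hold it up for glue

### The arm

A 6-joint arm with a two-finger parallel gripper is mounted at the origin on the work surface. World frame = base frame: x ahead of the robot, y to its left, z up, the work surface at z = 0. Lengths are in m, angles in rad, forces in N, time in s.
With the tool pointing down it reaches from about 0.275 to 0.825 m from the base axis. Payload 4.9 kg.
Tool frame: the origin (TCP) lies on the centre line of the jaws, within the pads' length; the fingertips stand 22 mm ahead of it and the grasp point (between the pads) lies 3 mm ahead of it; z points along the fingers, y is the line along which they close (so a half turn about z gives the same grasp; the last joint's range is limited). The gripper opens to 85 mm and grips with 20 to 120 N. Pads are 22 mm wide; open, the fingers measure 114 mm over their backs; the gripper's body (76 mm by 85 mm) begins 54 mm behind the grasp point. The pads swing forward as they close: fully open they stand 13 mm farther back than shut.
Start: joints at [-1.449, 0.326, -0.193, 1.052, 0, 1.437], TCP at [0.139, -0.532, 0.253] pointing down, gripper open.
Joint ranges: [-2.65, 2.65], [-0.97, 1.79], [-1.3, 1.35], [-1.93, 2.1], [-1.47, 1.37], [-3.14, 3.14]. Speed limits (rad/s): [2.57, 2.57, 3.14, 3.14, 3.14, 3.14].

### API

Orientations are given as a 3x3 rotation matrix whose columns are the frame's x, y, z axes.
In Python, from station import manip gives the robot as it stands.
- The arm moves only by the shell command python3 -m jog 'ROWS' [FORCE]. ROWS is JSON, a list of rows, each a list of 7 numbers: the turn, a rotation vector about the tool's x, y, z in rad, then the shift along the tool's x, y, z in m, then the finger opening in m, from 0 to 0.0854. A call has 1 to 12 rows; each row shifts and turns the commanded pose from where the row before left it, along the tool's axes as they then stand; what a row does not reach is not made up. A row lasts 1/8 s, in which the tool goes at most 62.5 mm and 10.7 degrees, less where a joint would pass 70% of its speed; a pose out of reach is approached as far as the arm can. A call is refused whole if a number of a shift passes 0.0625 or a number of a turn 0.188, either way. A call with a gripper value outside its range is refused whole. The fingers move at their own pace and stop on an object; FORCE is the grip in N (left out, the last holds). Time passes only in rows, so rows that do not move let the fingers close. It gives the time, the measured TCP pose, the force, the opening and the grip force at its end, in the units of the state.
- manip.get_obs(): the state, without advancing time (a new reading comes with each control period).
- manip.snapshot(name): name is "side" or "top"; returns (picture, depth): 384x512x3 uint8, blue, green, red; 384x512 float32, m along the optical axis (not along the pixel's ray), 0 where there is no reading.
- manip.camera_info(name): a dict with "camera_matrix" (3x3 intrinsics, pixels), "view" (4x4, takes a point from world to camera coordinates). Camera axes: x right, y down, z forward; pixel columns grow to the right and rows downward; lengths in m; the calibration is good to about 2 mm. A picture is of the moment at which its call begins. camera_info takes no time and is no camera call.
- manip.close_job(): hands the job in; it is judged then, once.
The state is a dict: "time_s": time; "joint_positions": joint angles; "qd": joint speeds; "joint_torque": joint torques, N m; "position": TCP position; "ee_rot": TCP orientation; "ft_force": force on the tool from outside, world axes, zero at the start; "ft_torque": the same for the moment, N m; "opening": finger opening in m; "grasp_force": force on a finger pad.
Only numpy, scipy, OpenCV 4.12 (cv2) and the standard library are available. Lean on these libraries where they do the work, as an engineer would, in place of code of your own. Each camera call takes 0.05 s, during which the arm holds its last target. There are 200 camera calls.

### The job

The square wooden tassel head lying on the table has a blind cord socket in just one of its two ends: find it by feel, by trying the ends on the level dowel of the wooden stand until the dowel has gone more than half-way into the socket. Then draw the head off, turn it so that the socket faces upward, ready for glue, and finish while still holding it steady like that in the gripper, at least 10 cm above the table and touching nothing else. Leave the jar, bowl, tray and tape measure where they are.

Things in the scene. Friction and masses are not known exactly. Their poses are not given: they have to be found in the camera images.
- head: Tassel head: plain beech block 64 mm long, 40 x 40 mm square section, about 0.12 kg, lying on a long side at any yaw. Origin at its centre; x runs along the length, z up at the start. In the middle of ONE square end (which one is to be felt or seen) is a blind round hole 18 mm across, 28 mm deep; the other end is solid.
- stand: Feeler stand, fixed: foot 90 (x) x 70 (y) x 14 mm high, post 24 x 24 mm up to 109 mm, and a level dowel of 10 mm diameter right through the post along the stand's y axis, 90 mm above the table, sticking out 35 mm on both sides, so a held head can be pushed on from either side. Origin at the middle of the foot's underside, z up.
- dowel_l (a point): centre of the dowel's tip on the stand's +y side, 47 mm from the stand's middle, 90 mm above the table
- dowel_r (a point): centre of the dowel's tip on the stand's -y side, 47 mm from the stand's middle, 90 mm above the table
- jar: bystander: closed glass jar 60 mm in diameter, 90 mm high, loose; origin at the centre of its underside
- bowl: bystander: small white bowl 100 mm across, 45 mm high, loose; origin at the centre of its underside
- tray: bystander: open wooden tray 100 x 150 x 30 mm, loose; origin at the centre of its underside
- tape: bystander: round black tape measure 56 mm in diameter, 20 mm high, loose; origin at the centre of its underside
Mind the look-alikes: they are no part of the job. Several things look just like the head: the one meant starts nearest to the robot's base. There is more than one size of the stand; the job needs the larger.

How it is judged:
By the outcome, as a careful person would: the job done as asked, in the order asked, and still so for the second after the job is handed in, while the arm keeps its last pose, push and grip.
It also fails if it takes over 67 s, if anything falls off the work surface, if the arm or the gripper's body presses on something with over 40 N, if the wrist force passes 120 N, or if a joint passes its speed limit or range.

## Working session

There is one attempt and no reset: what is moved stays moved. The work goes in short steps, Python scripts to look and compute and a shell command to move; the robot and the scene stay as the last step left them, time stands still between calls to the robot, and variables do not carry over. Pictures are saved under pics/ and viewed, at most 10 in all, crops included, and the job is handed in when it is done.

```bash
mkdir -p pics; ls
python3 - <<'E'
from station import manip
import cv2,numpy as np
for n in("top","side"):
    p,d=manip.snapshot(n); cv2.imwrite(f"pics/{n}0.png",p); np.savez(f"{n}0.npz",p=p,d=d)
    c=manip.camera_info(n); print(n,np.round(c["camera_matrix"],1).tolist(),np.round(c["view"],3).tolist())
o=manip.get_obs(); print(o["time_s"],np.round(o["position"],3),np.round(o["ee_rot"],2).tolist())
E
```

```text
pics
top [[448.5, 0.0, 254.1], [0.0, 448.5, 195.7], [0.0, 0.0, 1.0]] [[-0.001, -1.0, 0.009, 0.012], [-0.997, 0.0, -0.073, 0.52], [0.073, -0.009, -0.997, 1.228], [0.0, 0.0, 0.0, 1.0]]
side [[418.0, 0.0, 257.6], [0.0, 418.0, 190.4], [0.0, 0.0, 1.0]] [[-0.932, -0.363, -0.002, 0.518], [-0.218, 0.563, -0.797, 0.192], [0.291, -0.742, -0.604, 1.002], [0.0, 0.0, 0.0, 1.0]]
0.1 [ 0.139 -0.532  0.253] [[0.97, 0.25, -0.0], [0.25, -0.97, 0.0], [0.0, -0.0, -1.0]]
```

View pics/top0.png

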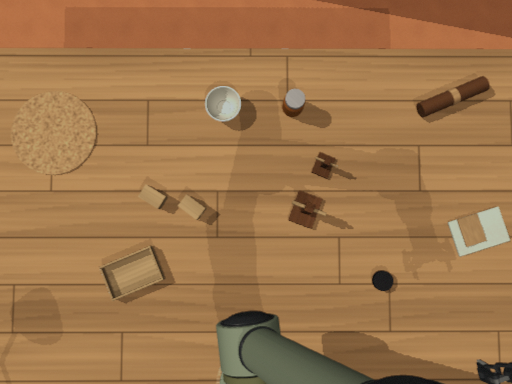

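View pics/side0.png

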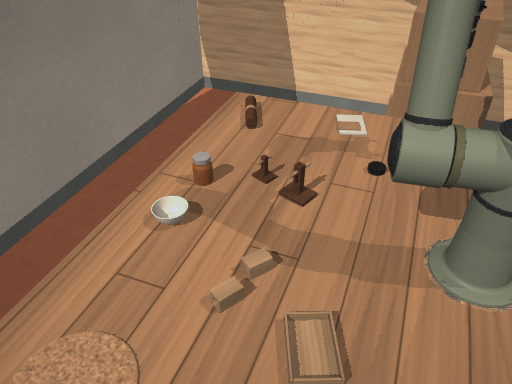

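The top view shows two beech blocks, at (192,208) and (153,197). The first is nearer the base, which sits at about (258,386), so I choose it. The larger stand is at (307,210) and the smaller at (324,166). Both block candidates also show in the side view, at (257,262) and (227,293). Next I'll measure and check a close crop.

```bash
cat > h.py <<'E'
import numpy as np,cv2
from station import manip
def cloud(n,d):
    c=manip.camera_info(n);K=np.array(c["camera_matrix"]);V=np.array(c["view"])
    v,u=np.indices(d.shape)
    P=np.stack([(u-K[0,2])*d/K[0,0],(v-K[1,2])*d/K[1,1],d],-1)
    W=(P-V[:3,3])@V[:3,:3]; W[d==0]=np.nan
    return W
def proj(n,p):
    c=manip.camera_info(n);K=np.array(c["camera_matrix"]);V=np.array(c["view"])
    q=K@(V[:3,:3]@np.array(p)+V[:3,3]); return q[:2]/q[2]
def rect(xy):
    (c,s,a)=cv2.minAreaRect((xy*1000).astype(np.float32)); return np.round(c,1),np.round(s,1),round(a,1)
E
python3 - <<'E'
from h import *
z=np.load("top0.npz");W=cloud("top",z["d"])
def sel(u0,u1,v0,v1,z0,z1):
    w=W[v0:v1,u0:u1].reshape(-1,3); return w[(w[:,2]>z0)&(w[:,2]<z1)]
for nm,b in dict(headB=(174,214,190,228,.034,.046),headA=(135,173,180,214,.034,.046),foot=(280,335,185,235,.009,.02),post=(280,335,185,235,.103,.115),dowel=(280,335,185,235,.084,.1),foot_s=(310,345,150,182,.005,.02),all_s=(310,345,150,182,.03,.2)).items():
    w=sel(*b); print(nm,len(w),rect(w[:,:2]) if len(w)>3 else '', np.round(w.mean(0),4) if len(w) else '', np.round(np.percentile(w[:,2],[2,98]),3) if len(w) else '')
p=z["p"][150:240,135:345]; a=cv2.resize(p,None,fx=3.8,fy=3.8,interpolation=cv2.INTER_CUBIC)
s=np.load("side0.npz")["p"]; 
b=cv2.resize(s[235:315,195:330],None,fx=3,fy=3,interpolation=cv2.INTER_CUBIC)
o=np.zeros((a.shape[0]+b.shape[0],798,3),np.uint8);o[:a.shape[0],:a.shape[1]]=a[:,:798];o[a.shape[0]:,:b.shape[1]]=b
cv2.imwrite("pics/crop1.png",o);print(o.shape)
E
```

```text
headB 339 (array([489. , 182.7]), array([63.7, 39.9]), 53.2) [0.4889 0.1827 0.0399] [0.035 0.044]
headA 340 (array([518.1, 291.2]), array([65.2, 39.9]), 58.6) [0.5176 0.2907 0.0402] [0.036 0.045]
foot 613 (array([ 488. , -147.9]), array([ 97.6, 109.9]), 69.7) [ 0.4823 -0.1302  0.0141] [0.01  0.019]
post 89 (array([ 483.3, -131.2]), array([23.9, 23.7]), 71.2) [ 0.4831 -0.131   0.1084] [0.103 0.113]
dowel 108 (array([ 481.3, -130.3]), array([93.3, 19.7]), 66.0) [ 0.483  -0.1308  0.0937] [0.088 0.099]
foot_s 297 (array([ 608.9, -195.1]), array([83.2, 90.3]), 84.2) [ 0.6057 -0.1834  0.0098] [0.005 0.016]
all_s 107 (array([ 608.8, -183.9]), array([64.5, 17.5]), 69.2) [ 0.6076 -0.1829  0.0672] [0.037 0.08 ]
(582, 798, 3)
```

View pics/crop1.png

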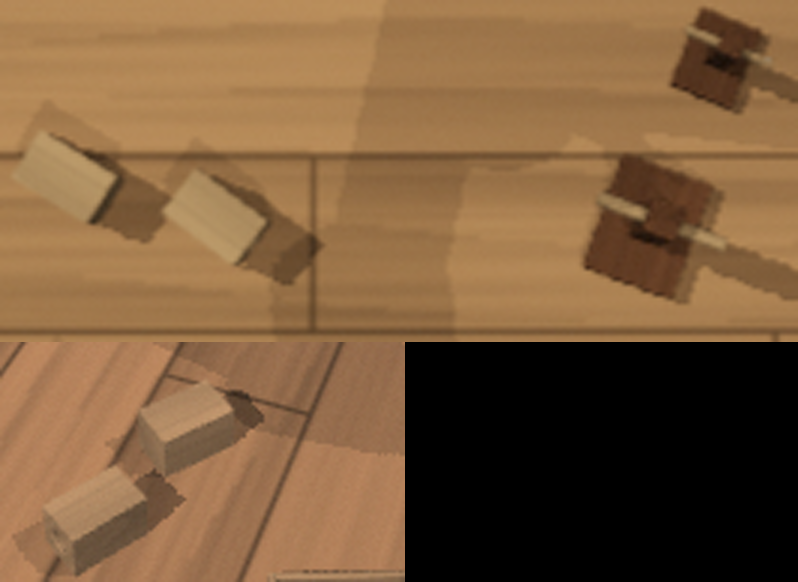

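The crop shows the chosen block, nearest the base, at crop (215,215) in the top part and (185,425) in the side part. Its visible +x+y end looks plain, so the socket is probably at the −x−y end. The other block shows a hole at (60,535).

The heights and sizes check: 64x40 at z=0.040, post top 0.108. Head is at (0.489, 0.183), axis 53°. Stand is at (0.483, −0.131), dowel axis about 70°.

```bash
cat >> h.py <<'E'
from scipy.spatial.transform import Rotation as Ro
def down(yaw):
    c,s=np.cos(np.radians(yaw)),np.sin(np.radians(yaw)); return np.array([[c,s,0],[s,-c,0],[0,0,-1.]])
def go(p,R):
    o=manip.get_obs();A=np.array(o["ee_rot"]);p0=np.array(o["position"])
    print("turn first",np.round(Ro.from_matrix(A.T@R).as_rotvec(),4),"then shift in new axes",np.round(R.T@(p-p0),4),"| shift in old axes",np.round(A.T@(p-p0),4))
E
python3 -m jog '[[0,0,0,0.037,-0.043,0,0.0854],[0,0,0,0.037,-0.043,0,0.0854],[0,0,0,0.037,-0.043,0,0.0854],[0,0,0,0.037,-0.043,0,0.0854],[0,0,0,0.037,-0.043,0,0.0854],[0,0,0,0.037,-0.043,0,0.0854],[0,0,0,0.037,-0.043,0,0.0854],[0,0,0,0.037,-0.043,0,0.0854],[0,0,0,0.037,-0.043,0,0.0854],[0,0,0,0.037,-0.043,0,0.0854],[0,0,0,0.037,-0.043,0,0.0854],[0,0,0,0.037,-0.043,0,0.0854]]'
python3 -c "
from h import *
go([.489,.183,.15],down(53.2))"
```

```text
time_s: 1.6
position: [0.4386, 0.0814, 0.2532]
ee_rot: [[0.967, 0.253, 0.0], [0.253, -0.967, -0.0], [0.0, 0.0, -1.0]]
ft_force: [1.2, -0.7, -0.6]
opening: 0.0853
grasp_force: 0.0
turn first [ 3.000e-04  1.000e-04 -6.723e-01] then shift in new axes [ 0.1116 -0.0205  0.1032] | shift in old axes [ 0.0746 -0.0856  0.1032]
```

```bash
python3 -m jog '[[0,0,-0.168,0,0,0,0.0854],[0,0,-0.168,0,0,0,0.0854],[0,0,-0.168,0,0,0,0.0854],[0,0,-0.168,0,0,0,0.0854],[0,0,0,0.037,-0.007,0.034,0.0854],[0,0,0,0.037,-0.007,0.034,0.0854],[0,0,0,0.037,-0.007,0.034,0.0854],[0,0,0,0,0,0,0.0854],[0,0,0,0,0,0,0.0854]]'
python3 -c "
from h import *
go([.489,.183,.03],down(53.2))
p,d=manip.snapshot('side'); cv2.imwrite('pics/s1.png',p)"
```

```text
time_s: 2.72
position: [0.4874, 0.1805, 0.1513]
ee_rot: [[0.599, 0.8, -0.001], [0.8, -0.599, -0.001], [-0.001, -0.001, -1.0]]
ft_force: [-0.1, 0.6, -0.2]
opening: 0.0855
grasp_force: 0.0
turn first [-0.0005  0.0011 -0.0005] then shift in new axes [ 0.0029 -0.0002  0.1213] | shift in old axes [ 0.003  -0.0002  0.1213]
```

```bash
python3 -m jog '[[0,0,0,0.003,0,0.03,0.0854],[0,0,0,0,0,0.03,0.0854],[0,0,0,0,0,0.03,0.0854],[0,0,0,0,0,0.02,0.0854],[0,0,0,0,0,0.011,0.0854],[0,0,0,0,0,0,0.0854],[0,0,0,0,0,0,0.03],[0,0,0,0,0,0,0.03],[0,0,0,0,0,0,0.03],[0,0,0,0,0,0,0.03],[0,0,0,0,0,0,0.03],[0,0,0,0,0,0,0.03]]' 50
python3 -m jog '[[0,0,0,0,0,0,0.03],[0,0,0,0,0,0,0.03],[0,0,0,0,0,-0.02,0.03],[0,0,0,0,0,-0.04,0.03],[0,0,0,0,0,-0.05,0.03],[0,0,0,0,0,-0.02,0.03],[0,0,0,0,0,0,0.03]]'
python3 - <<'E'
from h import *
s=np.array([.483,-.131]);u=np.array([np.cos(np.radians(70.3)),np.sin(np.radians(70.3))])
q=s+u*(.047+.032+.03); print(q)
go([*q,.17],down(70.3))
p,d=manip.snapshot('side'); cv2.imwrite('pics/s2.png',cv2.resize(p[130:330,150:400],None,fx=3,fy=3))
E
```

```text
time_s: 4.28
position: [0.4903, 0.1835, 0.0311]
ee_rot: [[0.599, 0.8, 0.001], [0.8, -0.599, 0.0], [0.001, 0.001, -1.0]]
ft_force: [0.3, -0.6, 7.0]
opening: 0.0393
grasp_force: 51.6
time_s: 5.15
position: [0.4908, 0.1836, 0.1618]
ee_rot: [[0.6, 0.8, 0.003], [0.8, -0.6, 0.001], [0.003, 0.002, -1.0]]
ft_force: [0.3, 0.1, -1.1]
opening: 0.0389
grasp_force: 50.8
[ 0.51974338 -0.02837971]
turn first [ 0.0027 -0.0023 -0.2991] then shift in new axes [-0.1898  0.0987 -0.0082] | shift in old axes [-0.1523  0.1502 -0.0083]
```

View pics/s2.png

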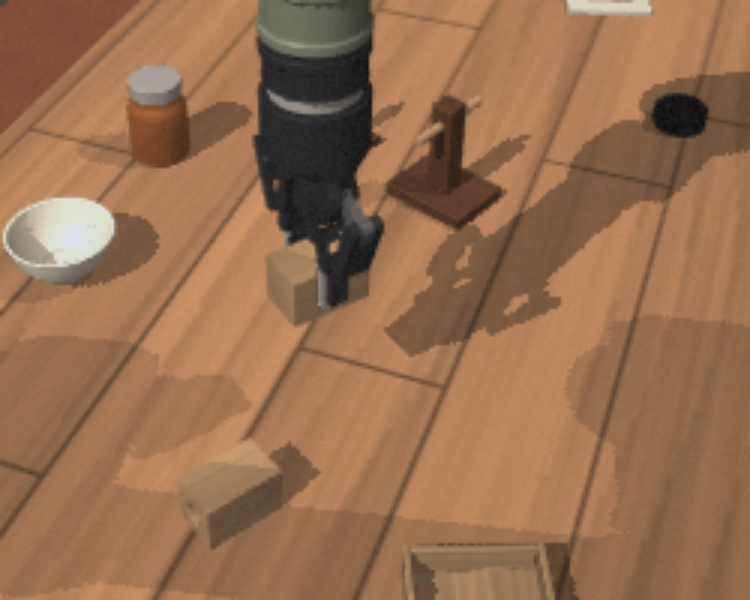

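Crop s2 shows the head held at about (315,285), with its visible far end plain, so the socket end should face the stand's dowel at (445,120). I'll refine the dowel line.

Run:
```python
from h import *
z=np.load("top0.npz");p=z["p"].astype(int);c=manip.camera_info("top");K=np.array(c["camera_matrix"]);V=np.array(c["view"])
W=cloud("top",z["d"])
sub=np.zeros(p.shape[:2],bool);sub[185:232,285:332]=1
m=sub&(p[...,1]>110)&(W[...,2]>.07)&(W[...,2]<.104)
v,u=np.nonzero(m)
r=np.stack([(u-K[0,2])/K[0,0],(v-K[1,2])/K[1,1],np.ones(len(u))],1)@V[:3,:3]
o=-V[:3,:3].T@V[:3,3]
P=(o+r*((.0945-o[2])/r[:,2:]))[:,:2]
mu=P.mean(0);d=np.linalg.svd(P-mu)[2][0];d*=np.sign(d[1]);t=(P-mu)@d
print(len(P),mu,np.degrees(np.arctan2(d[1],d[0])),t.min(),t.max(),"mid",mu+d*(t.min()+t.max())/2)
```

```text
60 [ 0.48204601 -0.13341464] 69.7103062314718 -0.04372297971236759 0.04931582893150491 mid [ 0.48301572 -0.13079173]
```

```bash
python3 -m jog '[[0,0,-0.147,0,0,0,0.03],[0,0,-0.147,0,0,0,0.03],[0,0,0,-0.038,0.02,0,0.03],[0,0,0,-0.038,0.02,0,0.03],[0,0,0,-0.038,0.02,0,0.03],[0,0,0,-0.038,0.02,0,0.03],[0,0,0,-0.038,0.019,0,0.03],[0,0,0,0,0,0,0.03],[0,0,0,0,0,0,0.03]]'
python3 -c "
from h import *
go([.5203,-.0286,.101],down(70))"
```

```text
time_s: 6.32
position: [0.5166, -0.0287, 0.1588]
ee_rot: [[0.342, 0.94, -0.003], [0.94, -0.342, 0.001], [0.0, -0.003, -1.0]]
ft_force: [-0.9, 0.2, -1.3]
opening: 0.0394
grasp_force: 50.8
turn first [-0.0031 -0.     -0.0003] then shift in new axes [0.0014 0.0034 0.0578] | shift in old axes [0.0014 0.0036 0.0578]
```

```bash
python3 -m jog '[[0,0,0,0.001,0.0035,0.02,0.03],[0,0,0,0,0,0.02,0.03],[0,0,0,0,0,0.018,0.03],[0,0,0,0,0,0,0.03],[0,0,0,0,0,0,0.03]]'
python3 - <<'E'
from h import *
go([.5203,-.0286,.101],down(70))
for n in("top","side"):
    p,d=manip.snapshot(n)
    W=cloud(n,d)
    c=proj(n,[.51,-.07,.09]).astype(int); print(n,c)
    k=p[c[1]-45:c[1]+45,c[0]-60:c[0]+60]; cv2.imwrite(f"pics/{n}3.png",k)
a=[cv2.resize(cv2.imread(f"pics/{n}3.png"),(400,300),interpolation=cv2.INTER_CUBIC) for n in("top","side")]
cv2.imwrite("pics/c3.png",np.hstack(a))
E
```

```text
time_s: 6.95
position: [0.5214, -0.0286, 0.1026]
ee_rot: [[0.341, 0.94, -0.0], [0.94, -0.341, 0.0], [0.0, -0.0, -1.0]]
ft_force: [-0.4, 0.5, -0.8]
opening: 0.0392
grasp_force: 50.8
turn first [-0.0001 -0.0001  0.0014] then shift in new axes [-0.0004 -0.0011  0.0016] | shift in old axes [-0.0004 -0.0011  0.0016]
top [285 197]
side [282 179]
```

View pics/c3.png

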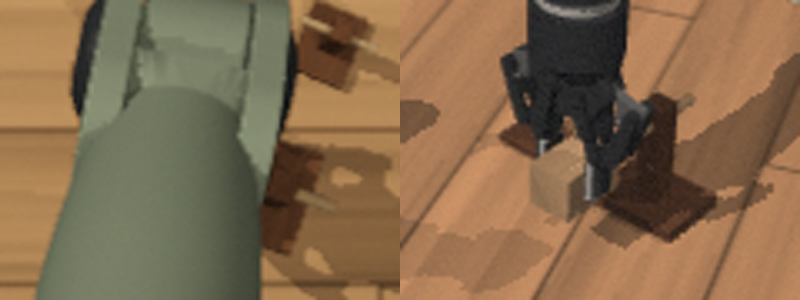

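The right half of c3 shows the head at (555,185), level and facing the dowel behind the finger. In the top view the arm hides it. I'll feel forward in small steps.

```bash
python3 -m jog '[[0,0,0,-0.012,-0.001,0.0015,0.03],[0,0,0,-0.012,0,0,0.03],[0,0,0,-0.004,0,0,0.03],[0,0,0,-0.003,0,0,0.03],[0,0,0,-0.003,0,0,0.03],[0,0,0,-0.002,0,0,0.03],[0,0,0,0,0,0,0.03]]'
```

```text
time_s: 7.92
position: [0.5081, -0.0629, 0.1008]
ee_rot: [[0.342, 0.94, -0.0], [0.94, -0.342, 0.0], [0.0, -0.0, -1.0]]
ft_force: [0.2, -0.2, -2.3]
opening: 0.0392
grasp_force: 50.8
```

```bash
python3 -m jog '[[0,0,0,-0.004,0,0,0.03],[0,0,0,-0.003,0,0,0.03],[0,0,0,0,0,0,0.03]]'
python3 -m jog '[[0,0,0,-0.003,0,0,0.03],[0,0,0,-0.003,0,0,0.03],[0,0,0,-0.003,0,0,0.03],[0,0,0,0,0,0,0.03]]'
```

```text
time_s: 8.3
position: [0.5057, -0.0697, 0.1008]
ee_rot: [[0.342, 0.94, -0.0], [0.94, -0.342, -0.0], [-0.0, -0.0, -1.0]]
ft_force: [0.3, -0.3, -0.9]
opening: 0.0396
grasp_force: 50.8
time_s: 8.8
position: [0.5026, -0.0782, 0.1008]
ee_rot: [[0.342, 0.94, 0.0], [0.94, -0.342, 0.0], [0.0, 0.0, -1.0]]
ft_force: [-0.0, 0.1, -1.1]
opening: 0.0391
grasp_force: 50.8
```

```bash
python3 -m jog '[[0,0,0,-0.002,0,0,0.03],[0,0,0,0,0,0,0.03]]'
python3 -m jog '[[0,0,0,-0.0015,0,0,0.03],[0,0,0,0,0,0,0.03]]'
python3 - <<'E'
from h import *
p,d=manip.snapshot("side");c=proj("side",[.5,-.09,.09]).astype(int)
cv2.imwrite("pics/c4.png",cv2.resize(p[c[1]-40:c[1]+40,c[0]-50:c[0]+50],(700,560),interpolation=cv2.INTER_CUBIC))
E
```

```text
time_s: 9.05
position: [0.502, -0.0799, 0.1008]
ee_rot: [[0.342, 0.94, 0.0], [0.94, -0.342, -0.0], [-0.0, 0.0, -1.0]]
ft_force: [-0.0, 0.5, -1.5]
opening: 0.0392
grasp_force: 50.8
time_s: 9.3
position: [0.5015, -0.0813, 0.1008]
ee_rot: [[0.342, 0.94, 0.0], [0.94, -0.342, -0.0], [-0.0, 0.0, -1.0]]
ft_force: [-0.2, -0.4, -1.3]
opening: 0.0392
grasp_force: 50.8
```

View pics/c4.png

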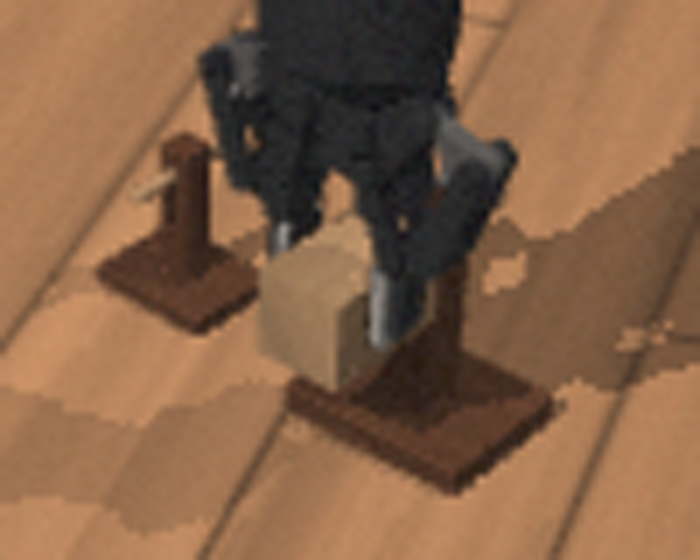

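In c4 the head sits close up to the post, its near end at (330,310), with the dowel fully covered. The tool advanced about 26 mm past the tip without resistance, so this is the socket end. Now I'll draw it off and lift.

```bash
python3 -m jog '[[0,0,0,0.006,0,0,0.03],[0,0,0,0.012,0,0,0.03],[0,0,0,0.015,0,0,0.03],[0,0,0,0.02,0,0,0.03],[0,0,0,0.02,0,0,0.03],[0,0,0,0.01,0,0,0.03],[0,0,0,0,0,-0.03,0.03],[0,0,0,0,0,-0.05,0.03],[0,0,0,0,0,-0.05,0.03],[0,0,0,0,0,-0.05,0.03],[0,0,0,0,0,-0.03,0.03],[0,0,0,0,0,0,0.03]]'
python3 -m jog '[[0,0,-0.174,0,0,0,0.03],[0,0,-0.174,0,0,0,0.03],[0,0,-0.174,0,0,0,0.03],[0,0,-0.174,0,0,0,0.03],[0,0,-0.174,0,0,0,0.03],[0,0,-0.174,0,0,0,0.03],[0,0,-0.174,0,0,0,0.03],[0,0,-0.174,0,0,0,0.03],[0,0,-0.174,0,0,0,0.03],[0,0,-0.174,0,0,0,0.03],[0,0,-0.174,0,0,0,0.03],[0,0,0,0,0,0,0.03]]'
python3 -c "
from h import *
o=manip.get_obs();print(np.round(o['joint_positions'],2))"
```

```text
time_s: 10.85
position: [0.5313, -0.0031, 0.3132]
ee_rot: [[0.342, 0.94, 0.005], [0.94, -0.342, -0.001], [0.001, 0.005, -1.0]]
ft_force: [0.4, -0.2, -1.7]
opening: 0.0394
grasp_force: 50.8
time_s: 12.35
position: [0.5291, -0.003, 0.309]
ee_rot: [[-1.0, 0.008, -0.003], [0.008, 1.0, 0.0], [0.003, 0.0, -1.0]]
ft_force: [0.1, -0.5, -0.8]
opening: 0.0393
grasp_force: 50.8
[-0.15  0.26 -0.14  1.17 -0.   -0.14]
```

```bash
python3 -m jog '[[0,-0.1,0,0,0,0,0.03],[0,-0.16,0,0,0,0,0.03],[0,-0.16,0,0,0,0,0.03],[0,-0.16,0,0,0,0,0.03],[0,-0.16,0,0,0,0,0.03],[0,-0.16,0,0,0,0,0.03],[0,-0.16,0,0,0,0,0.03],[0,-0.16,0,0,0,0,0.03],[0,-0.16,0,0,0,0,0.03],[0,-0.16,0,0,0,0,0.03],[0,0,0,0,0,0,0.03],[0,0,0,0,0,0,0.03]]'
python3 - <<'E'
from h import *
o=manip.get_obs();print(np.round(o['joint_positions'],2))
R=down(180);R=R@Ro.from_rotvec([0,-np.pi/2,0]).as_matrix();go(o["position"],R)
E
```

```text
time_s: 13.85
position: [0.5929, -0.0066, 0.3507]
ee_rot: [[-0.196, 0.004, 0.981], [0.005, 1.0, -0.003], [-0.981, 0.005, -0.196]]
ft_force: [0.6, -0.6, -1.3]
opening: 0.0392
grasp_force: 50.9
[-0.25  0.13 -1.3  -1.22  0.24 -0.05]
turn first [-0.0039 -0.1968 -0.0049] then shift in new axes [0. 0. 0.] | shift in old axes [0. 0. 0.]
```

The elbow is at its limit, so I'll reach further out and finish the tilt.

```bash
python3 -m jog '[[0,0,0,0,0,0.03,0.03],[0,0,0,0,0,0.03,0.03],[0,0,0,0,0,0.03,0.03],[0,0,0,0,0,0,0.03],[0,-0.1,0,0,0,0,0.03],[0,-0.097,0,0,0,0,0.03],[0,0,0,0,0,0,0.03],[0,0,0,0,0,0,0.03],[0,0,0,0,0,0,0.03]]'
python3 - <<'E'
from h import *
o=manip.get_obs();print(np.round(o['joint_positions'],2))
R=down(180);R=R@Ro.from_rotvec([0,-np.pi/2,0]).as_matrix();go(o["position"],R)
E
```

```text
time_s: 14.98
position: [0.682, -0.0072, 0.3386]
ee_rot: [[0.008, 0.004, 1.0], [0.001, 1.0, -0.004], [-1.0, 0.001, 0.008]]
ft_force: [-0.5, -1.1, -1.4]
opening: 0.0393
grasp_force: 51.0
[-0.2   0.56 -1.18 -1.74  0.2   0.  ]
turn first [-0.0042  0.0082 -0.0013] then shift in new axes [0. 0. 0.] | shift in old axes [0. 0. 0.]
```

Run:
```python
from h import *
b=[]
for n in("top","side"):
    p,d=manip.snapshot(n);c=proj(n,[.685,-.007,.35]).astype(int);x0=max(c[0]-50,0);y0=max(c[1]-40,0)
    b.append(cv2.resize(p[y0:y0+80,x0:x0+100],(400,320),interpolation=cv2.INTER_CUBIC))
cv2.imwrite("pics/c5.png",np.hstack(b))
```

```text
(no output)
```

View pics/c5.png

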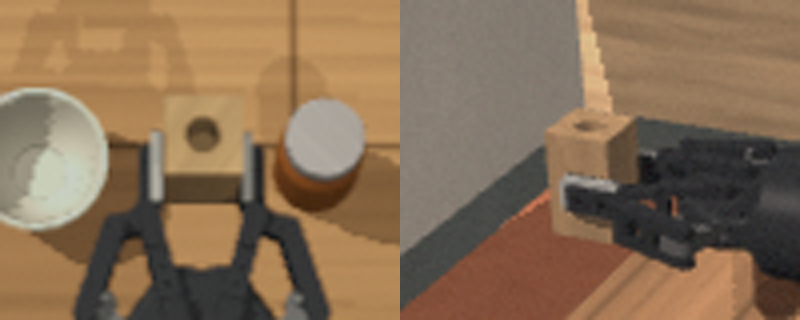

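The picture shows the socket facing straight up, at (203,133) in the top half and (590,125) in the side half. The head is upright, about 0.34 m above the table and clear of the bowl and jar.

```bash
python3 -m jog '[[0,0,0,0,0,0,0.03],[0,0,0,0,0,0,0.03]]'; python3 -c "
from station import manip
print(manip.close_job())"
```

```text
time_s: 15.32
position: [0.6821, -0.0072, 0.3366]
ee_rot: [[0.007, 0.004, 1.0], [0.002, 1.0, -0.004], [-1.0, 0.002, 0.007]]
ft_force: [-0.3, 0.4, -0.4]
opening: 0.0396
grasp_force: 51.0
the job is handed in; nothing more can be done
None
```

The job is handed in at about 15 s: the dowel went about 26 mm into the 28 mm socket at the first end tried, and the head is now held steady, socket up, about 0.34 m above the table and touching nothing else.

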